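# Put the kitchen timer in its stand and click it to the fifth mark

## Task

Pick the kitchen timer up by its case (do not carry it by the dial), put it down flat in its wooden stand, either way round, and let go. Then take it by the dial and turn that clockwise, click by click, until its nose points at the fifth mark after the long off mark, and let go. Set the dial only once the timer is in the stand, and leave the other kitchen things where they are.

Things in the scene. Friction and masses are not known exactly. Their poses are not given: they have to be found in the camera images.
- timer_center (a point): Centre of the case of the loose kitchen timer, about 0.5 kg: a white block 120 long (x), 66 wide (y), 36 high (z), lying flat; point 18 above its underside, under the dial's axis. Sides flat and bare: pick it up across the 66 width. With the dial on top it is 71 high. 12 dark marks every 30 degrees round the dial; the long one, towards +x, is off; five speaker slots at the -x end.
- dial_grip (a point): Point on the dial's axis at grip height, 60 above the timer's underside; axes turn with the dial. Aluminium disc 52 across, 5 thick, on the case (its top 19 below this point), with an upright bar grip 14 wide (y) and 54 long (x -26 to +27), top 11 above this point. The last 13 at +x is a nose 6 wide that points at the mark set. Grip the bar across its 14 width.
- timer_dial (a joint): Dial angle in rad, growing clockwise seen from above: 0 with the nose at the long off mark, then one click (0.5236) per mark; the fifth mark is 2.618. Starts at rest on off, the first or the second mark. Stops just below 0 and just above the 11th mark. A spring detent (about 0.07 N m to pass) pulls the released dial into the nearest click.
- timer_stand: The timer's fixed wooden stand: plate 146 long (x), 92 wide (y), 5 thick, an L-shaped upright 12 high on each corner. Room of 132 by 80 between them for the 120 by 66 case, 6 to spare all round; long sides open for 108 between the corner pieces, so fingers can go down beside the case. Origin at its underside's centre; the timer stands on the plate, lengthwise along x, either way round.
- ramekin: Bystander: white ceramic ramekin, open cup 80 across, 48 high; origin at the centre of its underside.
- jar: Bystander: squat glass jar with steel cap, 84 across, 82 high; origin at the centre of its underside.
- pot_lid: Bystander: round aluminium pot lid lying flat, 180 across, 45 high with its knob; origin at the centre of its underside.
- tongs: Bystander: steel tongs lying flat along their x axis, 220 long, 55 wide, 16 high; origin underneath, near the middle.
- spatula: Bystander: blue silicone spatula lying flat along its x axis, 200 long; origin underneath.
- mug: Bystander: white ceramic mug, 80 across, 88 high; origin at the centre of its underside.
There are look-alikes about, which are no part of the job. Leave any purple or red look-alike of the part that bears timer_center alone.

How it is judged (in metres and radians):
On the way, in this order (a step that is already met when the one before it is completed fails the run):
1. the timer is put down in its stand and let go, its dial still at or below the second mark (x of timer_center in the frame of timer_stand between -0.009 and 0.009 m and y of timer_center in the frame of timer_stand between -0.009 and 0.009 m and z of timer_center in the frame of timer_stand between 0.019 and 0.027 m and angle between timer_center's own z axis and vertical below 0.06 rad and contact force between the fingers and timer below 0.3 N and value of joint timer_dial below 1.3 rad), for 0.15 s.
2. the dial, with the timer in the stand, is at the fifth mark (x of timer_center in the frame of timer_stand between -0.009 and 0.009 m and y of timer_center in the frame of timer_stand between -0.009 and 0.009 m and z of timer_center in the frame of timer_stand between 0.019 and 0.027 m and angle between timer_center's own z axis and vertical below 0.06 rad and value of joint timer_dial between 2.458 and 2.778 rad), for 0.1 s.
At the end, for the whole second after the job is handed in: The timer stands flat in its stand (centre within 9 mm of the stand's centre along each of the stand's axes, on the plate within 4 mm, tilt under 0.06 rad), its dial within 0.16 rad of the fifth mark (2.618 rad), everything at rest and let go (all of step 2 and linear speed of timer below 0.02 m/s and velocity of joint timer_dial between -0.1 and 0.1 rad/s and contact force between the fingers and timer below 0.3 N); the robot touches nothing.
It fails at once if the timer is lifted by its dial (contact force between the fingers and timer_dial above 1 N and height (world z) of timer_center above 0.05 m).
It fails at once if another kitchen thing is moved by more than 30 mm (distance of any of ramekin, jar, pot_lid, tongs, spatula, mug from where it was at the start of the episode above 0.03 m).
It also fails if it takes over 64 s, if anything falls off the work surface, if the arm or the gripper's body presses on something with over 40 N, if the wrist force passes 120 N, or if a joint passes its speed limit or range.

## Robot

A 6-joint arm with a two-finger parallel gripper is mounted at the origin on the work surface. World frame = base frame: x ahead of the robot, y to its left, z up, the work surface at z = 0. Lengths are in mm, angles in degrees, forces in N, time in s.
With the tool pointing down it reaches from about 325 to 925 mm from the base axis. Payload 3.1 kg.
Tool frame: the origin (TCP) lies at the very end of the fingers, on their centre line; the grasp point (between the pads) lies grasp_offset behind it (grasp_offset is the distance from the TCP to the grasp point, in mm); z points along the fingers, x is the direction in which the jaws open and shut, and the axes are right-handed (so a half turn about z gives the same grasp; the last joint's range is limited). The gripper opens to 85 mm and grips with 20 to 120 N. Pads are 22 mm wide; open, the fingers measure 114 mm over their backs; the gripper's body (76 mm by 85 mm) begins 54 mm behind the grasp point. The pads swing forward as they close: fully open they stand 13 mm farther back than shut.
Start: joints at [65.363, 12.427, 92.441, -0, 75.132, -6.429], TCP at [195.28, 593.721, 231.3] pointing down, gripper open.
Joint ranges: [-157.48, 157.48], [-44.54, 120.13], [17.64, 146.25], [-64.5, 244.5], [7.68, 150.69], [-147.95, 147.95]. Speed limits (degrees/s): [159.86, 159.86, 180, 180, 180, 180].

## Interface

Orientations are given as [roll, pitch, yaw] about the fixed x, y, z axes, in that order (R = Rz(yaw) Ry(pitch) Rx(roll)).
In Python, from station import * gives the robot as it stands. Calls block until the motion is done:
- goto(position, orientation): joint-space move of the TCP to a pose.
- move_l(position, attitude=None, speed=150): straight line of the TCP; attitude=None keeps the orientation; speed is the mean speed in mm/s.
- move_j(angles): joint-space move.
- grip(opening, squeeze=None): finger opening in mm; squeeze is the grip in N (None keeps the last); returns when the fingers have stopped.
- wait(seconds).
- solve_ik(position, orientation): joint angles nearest the present ones, or None.
- get_obs(): the state.
- get_image(name): name is "side" or "top"; returns the picture (420x560x3 uint8, red, green, blue); there is no depth.
- get_calibration(name): a dict with "fx", "fy", "cx", "cy" (pixels), "R" (3x3) and "t" (3): a world point X has camera coordinates R X + t. Camera axes: x right, y down, z forward; pixel columns grow to the right and rows downward; lengths in mm; the calibration is good to about 2 mm. A picture is of the moment at which its call begins. get_calibration takes no time and is no camera call.
A pose or a line that the arm cannot do raises Unreachable and nothing moves.
- sign_off(): hands the job in, once; it reports no verdict.
Trained networks look in the newest picture that a camera, given by its name, has taken for a name from the list of things; names that differ only in an ending like _2 or _b are one class to them, and where a whole thing is asked for, a point or a joint stands for the part that bears it (a point fixed in the world has none). Each returns a list of dicts, best first, with "score" (0 to 1); they miss things now and then, are a little off and sometimes report something else, mostly with a low value. They report only what shows in the picture. A call takes as long as a camera call. They do not tell look-alikes from the thing itself.
- spot_in(name, camera): "extent" ([centre column, centre row, width, height] in pixels, round what is visible of it).
- regions_of(name, camera): "region" (420x560 bool, what is visible of it) and "extent" ([centre column, centre row, width, height] in pixels, round what is visible of it).
The state is a dict: "t": time; "joint_pos": joint angles; "qvel": joint speeds; "effort": joint torques, N m; "tcp_pos": TCP position; "ee_rot": TCP orientation; "wrist_force": force on the tool from outside, world axes, zero at the start; "moment": the same for the moment, N m; "grip_width": finger opening in mm.
Only numpy, scipy, OpenCV 4.12 (cv2) and the standard library are available. Lean on these libraries where they do the work, as an engineer would, in place of code of your own. Each camera call takes 0.05 s, during which the arm holds its last target. There are 200 camera calls.

## Working session

There is one attempt and no reset: what is moved stays moved. The work goes in short steps, each a Python script; the robot and the scene stay as the last script left them, time stands still between calls to the robot, and variables do not carry over. Pictures are saved under pics/ and viewed, about 8 in all and at most 12, crops included, and the job is handed in when it is done.

```bash
ls; mkdir -p pics
python3 - <<'E'
from station import *
import cv2
o=get_obs();print(o)
for n in("top","side"):
    im=get_image(n);cv2.imwrite(f"pics/{n}0.png",im[...,::-1]);print(n,get_calibration(n))
    for k in("timer_center","timer_dial","timer_stand"):
        for d in spot_in(k,n):print(k,round(d["score"],2),[round(float(v)) for v in d["extent"]])
E
```

```text
pics
{'t': 0.0, 'joint_pos': array([ 6.53645780e+01,  1.24771223e+01,  9.25293110e+01,  6.96266329e-04,
        7.51298552e+01, -6.42771615e+00]), 'qvel': array([ 0.00680006, -0.05718325, -0.03737659, -0.07299155, -0.01244607,
       -0.06852413]), 'effort': array([-3.53886435e-04, -3.96844304e+01, -3.03849792e+01, -1.18105968e-04,
        9.95064707e-03,  3.98595955e-05]), 'tcp_pos': array([194.91617537, 592.97698471, 229.95671193]), 'ee_rot': array([-1.79984074e+02,  1.35356516e-01,  7.17921335e+01]), 'wrist_force': array([-0.04052625, -0.29443151, -0.5518132 ]), 'moment': array([-0.03873996,  0.01655105,  0.00395343]), 'grip_width': 85.47993783430519}
top {'fx': 379.00685301389416, 'fy': 379.00685301389416, 'cx': 280.3275267832443, 'cy': 207.22650793182333, 'R': array([[ 0.11078947, -0.99383393,  0.00445029],
       [-0.97327733, -0.10940196, -0.20189712],
       [ 0.20113908,  0.01803671, -0.97939663]]), 't': array([-164.24484146,  512.03017187, 1045.50640989])}
timer_center 0.81 [158, 286, 50, 50]
timer_center 0.77 [322, 236, 33, 46]
timer_center 0.73 [386, 318, 46, 35]
timer_ce
[... 213 characters left out ...]
 0.34 [184, 133, 37, 34]
timer_stand 0.68 [176, 206, 50, 51]
side {'fx': 472.5151755187302, 'fy': 472.5151755187302, 'cx': 272.8440063926253, 'cy': 212.05701334783083, 'R': array([[ 0.98840824, -0.15175856, -0.00430032],
       [-0.09549014, -0.5994105 , -0.79472554],
       [ 0.11802874,  0.78592391, -0.60695373]]), 't': array([-527.25130022,   36.44618132, 1311.74762971])}
timer_center 0.91 [258, 256, 53, 36]
timer_center 0.75 [184, 269, 57, 46]
timer_center 0.7 [181, 170, 43, 29]
timer_center 0.56 [172, 338, 55, 62]
timer_dial 0.85 [257, 252, 23, 26]
timer_dial 0.83 [182, 260, 23, 17]
timer_dial 0.69 [179, 163, 18, 22]
timer_dial 0.57 [170, 326, 24, 28]
timer_stand 0.93 [257, 170, 52, 23]
```

Run:
```python
import cv2
im=cv2.imread("pics/top0.png")
cv2.imwrite("pics/top0c.png",cv2.resize(im[90:390,100:500],None,fx=2,fy=2,interpolation=cv2.INTER_CUBIC))
im=cv2.imread("pics/side0.png")
cv2.imwrite("pics/side0c.png",cv2.resize(im[120:400,100:460],None,fx=2.2,fy=2.1,interpolation=cv2.INTER_CUBIC))
```

```text
(no output)
```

View pics/top0c.png

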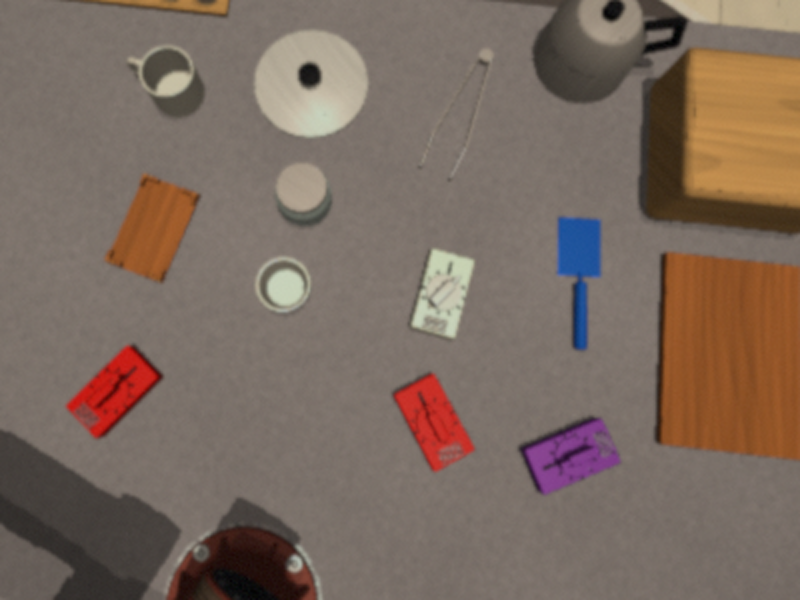

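View pics/side0c.png

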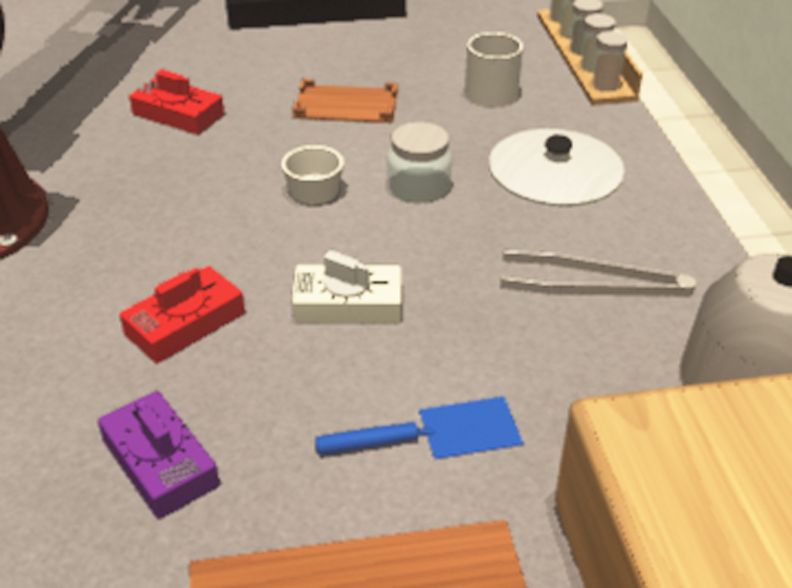

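The top crop shows the white timer at about (443,293), which is full-image (321,236). Its off mark points up the image (+x), slots are at the bottom, and the nose looks one or two clicks clockwise. The stand is at crop (153,228), full-image (176,204). The side crop agrees: timer at (347,290), stand at (347,102). The red and purple timers are decoys. Next I fit model silhouettes to the masks.

```bash
cat > h.py <<'E'
from station import *
import numpy as np, cv2
from scipy.optimize import minimize
S=4
def box(x0,x1,y0,y1,z0,z1): return np.array([[x,y,z] for x in(x0,x1) for y in(y0,y1) for z in(z0,z1)],float)
def timer_parts(a):
    b=box(-26,14,-7,7,41,71); n=box(14,27,-3,3,41,71); c,s=np.cos(-a),np.sin(-a); Rz=np.array([[c,-s,0],[s,c,0],[0,0,1]])
    t=np.linspace(0,2*np.pi,24); d=np.vstack([np.c_[26*np.cos(t),26*np.sin(t),0*t+z] for z in(36,41)])
    return [box(-60,60,-33,33,0,36),d,b@Rz.T,n@Rz.T]
def stand_parts():
    L=[box(-73,73,-46,46,0,5)]
    for sx in(-1,1):
        for sy in(-1,1):
            L+=[np.array([sx,sy,1])*box(54,73,40,46,0,12),np.array([sx,sy,1])*box(66,73,30,46,0,12)]
    return L
def place(P,p,z=0):
    c,s=np.cos(p[2]),np.sin(p[2]); return P@np.array([[c,-s,0],[s,c,0],[0,0,1]]).T+[p[0],p[1],z]
def proj(X,cal):
    c=X@cal["R"].T+cal["t"]; return np.c_[cal["fx"]*c[:,0]/c[:,2]+cal["cx"],cal["fy"]*c[:,1]/c[:,2]+cal["cy"]]
def render(parts,p,cal,z=0):
    m=np.zeros((420*S,560*S),np.uint8)
    for P in parts:
        q=(proj(place(P,p,z),cal)+.5)*S-.5
        cv2.fillConvexPoly(m,cv2.convexHull(np.round(q*16).astype(np.int32)),1,cv2.LINE_8,4)
    return m
def backproj(u,v,z,cal):
    d=cal["R"].T@[(u-cal["cx"])/cal["fx"],(v-cal["cy"])/cal["fy"],1]; o=-cal["R"].T@cal["t"]
    return (o+d*(z-o[2])/d[2])[:2]
def fit(parts,masks,p0,z=0):
    M={n:cv2.resize(m.astype(np.float32),None,fx=S,fy=S,interpolation=cv2.INTER_LINEAR)>.5 for n,m in masks.items()}
    C={n:get_calibration(n) for n in M}
    def f(q):
        e=0
        for n in M:
            r=render(parts,q*[1,1,.01],C[n],z)>0; e+=1-(r&M[n]).sum()/(r|M[n]).sum()
        return e/len(M)
    q0=np.array(p0)*[1,1,100]
    for s in(8,3):
        q0=(r:=minimize(f,q0,method="Nelder-Mead",options=dict(initial_simplex=q0+np.vstack([np.zeros(3),np.diag([s,s,s])]),xatol=.1,fatol=1e-4,maxiter=150))).x
    return q0*[1,1,.01],r.fun
def pick(name,cam,uv):
    L=[d for d in regions_of(name,cam) if np.hypot(*(np.array(d["extent"][:2])-uv))<15]
    return L[0]["region"] if L else None
E
python3 - <<'E'
from h import *
ims={n:get_image(n) for n in("top","side")}
uv={"timer":{"top":(321,236),"side":(258,256)},"stand":{"top":(176,205),"side":(257,170)}}
ct=get_calibration("top"); res={}
for k,nm in(("timer","timer_center"),("stand","timer_stand")):
    m={n:pick(nm,n,uv[k][n]) for n in uv[k]}
    print(k,{n:None if v is None else int(v.sum()) for n,v in m.items()})
    m={n:v for n,v in m.items() if v is not None}
    xy=backproj(*uv[k]["top"],20 if k=="timer" else 5,ct); y0=-.2 if k=="timer" else -.45
    for a in((0,1,2) if k=="timer" else (0,)):
        P=timer_parts(a*.5236) if k=="timer" else stand_parts()
        for sub in([*m],*[[n] for n in m]):
            p,e=fit(P,{n:m[n] for n in sub},[*xy,y0])
            print(k,a,sub,p[:2].round(1),np.degrees(p[2]).round(1),round(e,4))
            if len(sub)==2 and (k not in res or e<res[k][1]): res[k]=(p,e,P)
out=[]
for n in ims:
  for k in uv:
    big=cv2.resize(ims[n],None,fx=S,fy=S,interpolation=cv2.INTER_CUBIC)
    cs,_=cv2.findContours(render(res[k][2],res[k][0],get_calibration(n)),cv2.RETR_LIST,cv2.CHAIN_APPROX_NONE)
    cv2.drawContours(big,cs,-1,(255,0,255),1)
    u,v=[int(c*S) for c in uv[k][n]]; out.append(big[v-145:v+145,u-190:u+190])
cv2.imwrite("pics/fit.png",np.vstack([np.hstack(out[:2]),np.hstack(out[2:])])[...,::-1])
for nm in("ramekin","jar","mug"):
    d=spot_in(nm,"top")
    if d:print(nm,d[0]["score"],backproj(*d[0]["extent"][:2],30,ct).round())
E
```

```text
timer {'top': 985, 'side': 1368}
timer 0 ['top', 'side'] [ 458.4 -234. ] -9.5 0.0727
timer 0 ['top'] [ 458.6 -234. ] -9.9 0.0387
timer 0 ['side'] [ 459.6 -231.1] -10.5 0.0993
timer 1 ['top', 'side'] [ 458.8 -234.2] -9.8 0.0688
timer 1 ['top'] [ 458.6 -234. ] -9.9 0.0387
timer 1 ['side'] [ 458.2 -233.6] -9.0 0.0937
timer 2 ['top', 'side'] [ 458.4 -234.1] -9.6 0.0748
timer 2 ['top'] [ 458.6 -234. ] -9.9 0.0387
timer 2 ['side'] [ 458.9 -230.5] -9.8 0.1042
stand {'top': None, 'side': 726}
stand 0 ['side'] [511.9 209.3] -13.6 0.0875
stand 0 ['side'] [511.9 209.3] -13.6 0.0875Traceback (most recent call last):
  File "<stdin>", line 20, in <module>
KeyError: 'stand'
```

View pics/fit.png

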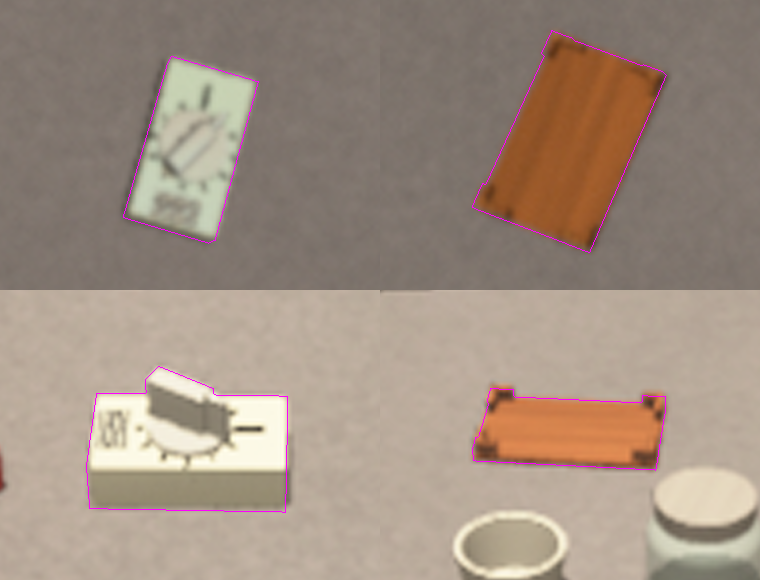

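The fit outlines match both views and both cameras agree to about 2 mm. Timer: (459,-233.4), yaw -10.2°, dial on mark 1. Stand: (513.1,210.5), yaw -14.3°. Now the grasp.

Run:
```python
from h import *
print("off",grasp_offset)
x,y,yaw=459.0,-233.4,-10.2+90
zt=23-grasp_offset
goto([x,y,170],[180,0,yaw]); o=get_obs(); print(o["t"],o["tcp_pos"].round(1),o["joint_pos"].round(1))
if zt>2:
    move_l([x,y,zt],speed=120); o=get_obs(); print(o["t"],o["tcp_pos"].round(1),o["wrist_force"].round(1))
    grip(50,40); o=get_obs(); print(o["t"],o["tcp_pos"].round(1),o["grip_width"],o["wrist_force"].round(1))
    move_l([x,y,zt+15],speed=60); o=get_obs(); print(o["t"],o["tcp_pos"].round(1),o["grip_width"],o["wrist_force"].round(1))
    im=get_image("side"); cv2.imwrite("pics/g.png",cv2.resize(im[140:320,120:400],None,fx=2.5,fy=2.5)[...,::-1])
```

```text
off 18.700000000000003
4.1 [ 459.3 -232.9  170.1] [ -34.7    2.6  110.4    0.    67.1 -114.6]
5.6333 [ 459.8 -233.9    5.1] [ 0.7  0.2 -0.4]
5.95 [ 459.7 -233.8    5.3] 64.94186254409306 [-1.1  1.3  5.2]
6.35 [ 458.8 -233.3   19.3] 65.05357094399665 [-0.3 -0.3 -5.3]
```

View pics/g.png

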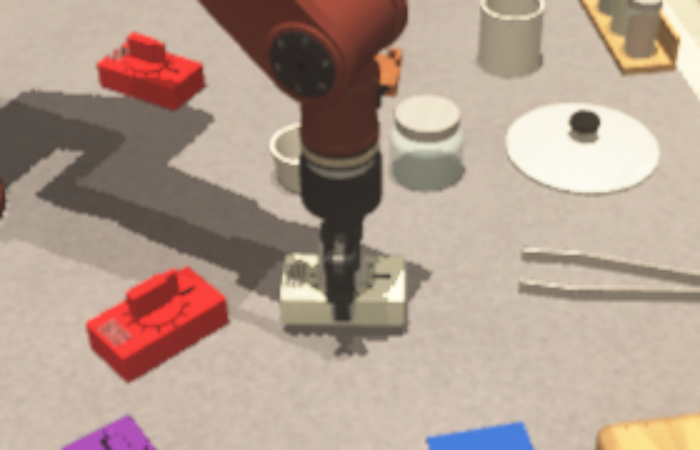

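The side view shows the case held level with the fingers at its middle (342,300), and the force reads -5.3 N, which is the timer's weight. Now I carry it to the stand.

Run:
```python
from h import *
def st(s=""):
    o=get_obs(); print(s,round(o["t"],2),o["tcp_pos"].round(1),round(o["grip_width"],1),o["wrist_force"].round(1),o["ee_rot"].round(1)); return o
move_l([459,-233.4,165],speed=150)
x,y,yaw=513.8,210.3,75.7
goto([x,y,165],[180,0,yaw]); wait(.2); o=st("above")
move_l([x,y,40],speed=120); st()
move_l([x,y,16],speed=50); o=st()
z=16
while z>8.5 and get_obs()["wrist_force"][2]<-1.5:
    z-=1.2; move_l([x,y,z],speed=25); st("d")
im=get_image("side"); cv2.imwrite("pics/p.png",cv2.resize(im[90:250,150:380],None,fx=3,fy=3)[...,::-1])
```

```text
above 9.37 [514.2 209.3 165. ] 65.3 [-0.2  0.5 -4.5] [180.    0.   75.6]
 10.56 [514.9 210.6  41.1] 65.3 [-0.6  0.7 -4.5] [ 1.799e+02 -1.000e-01  7.570e+01]
 11.19 [513.6 210.2  15.6] 65.1 [ 0.3 -0.6 -4.5] [-180.     0.    75.7]
d 11.44 [514.1 210.4  15. ] 65.5 [-0.7  0.5 -5.1] [180.   -0.   75.7]
d 11.69 [513.7 210.3  13.6] 65.5 [ 0.  -1.  -5.3] [-180.     0.    75.7]
d 11.94 [513.6 210.3  12.3] 65.3 [-0.9 -0.2 -5.8] [-180.     0.    75.7]
d 12.19 [513.7 210.3  11.1] 64.9 [-0.5 -0.3 -4.8] [-180.     0.    75.7]
d 12.44 [514.2 210.4  10.4] 65.4 [ 0.   0.3 -1.9] [180.   -0.   75.7]
d 12.69 [514.2 210.4  10.3] 65.3 [-3.8 -1.3  5.8] [-180.     0.    75.7]
```

View pics/p.png

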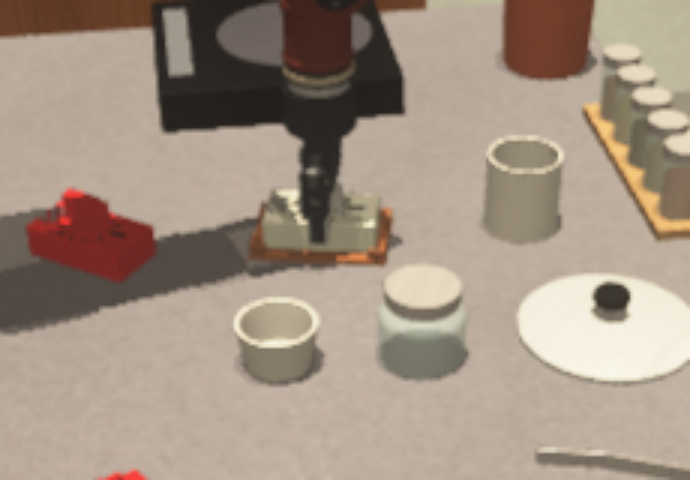

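Contact came at TCP z of 10.3, which is plate height. The timer sits between the corner uprights at about (320,222) in the crop. Now I release, back off and check.

```bash
cat > chk.py <<'E'
from h import *
def check(tag,angles,psize=S):
    ims={n:get_image(n) for n in("top","side")}; ct=get_calibration("top"); s=np.array([513.1,210.5,np.radians(-14.3)])
    uv={n:proj(np.array([[s[0],s[1],30.]]),get_calibration(n))[0] for n in ims}
    m={n:pick("timer_center",n,uv[n]) for n in ims}; m={n:v for n,v in m.items() if v is not None}
    best=min(((*fit(timer_parts(a),m,s,5),a) for a in angles),key=lambda r:r[1]); p=best[0]
    d=p[:2]-s[:2]; c,sn=np.cos(s[2]),np.sin(s[2])
    print(tag,list(m),p[:2].round(1),np.degrees(p[2]).round(1),"err",round(best[1],4),"dial",round(best[2],2),"in stand",(c*d[0]+sn*d[1]).round(1),(-sn*d[0]+c*d[1]).round(1))
    out=[]
    for n in ims:
        big=cv2.resize(ims[n],None,fx=5,fy=5,interpolation=cv2.INTER_CUBIC); u,v=(uv[n]*5).astype(int); out.append(big[v-190:v+190,u-190:u+190])
    cv2.imwrite(f"pics/{tag}.png",np.hstack(out)[...,::-1]); return p
E
python3 - <<'E'
from chk import *
grip(85); o=get_obs(); print(o["t"],o["wrist_force"].round(1))
x,y=o["tcp_pos"][:2]; move_l([x,y,120],speed=150)
q=get_obs()["joint_pos"].copy(); q[0]+=45; move_j(list(q)); wait(.2)
check("rel",[0,.5236,1.047]); print(get_obs()["t"])
E
```

```text
13.0833 [-1.1  0.2  0.9]
rel ['top', 'side'] [512.7 210.2] -13.9 err 0.0848 dial 0.52 in stand -0.3 -0.3
15.9417
```

View pics/rel.png

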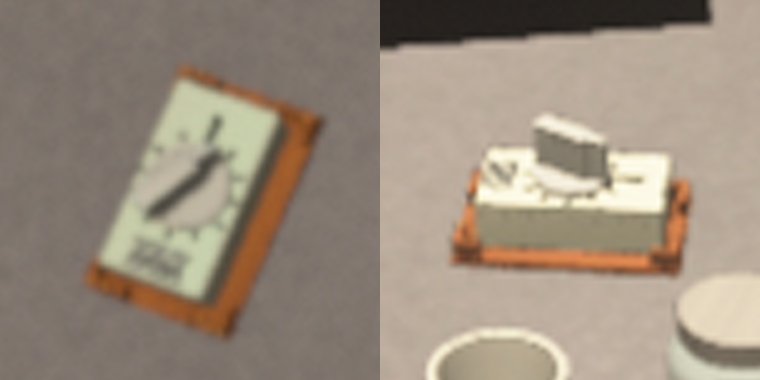

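Released, the timer is flat and centred in the stand (0.3 mm off) with the dial still on mark 1. Next I grip the bar and turn it four clicks.

Run:
```python
from chk import *
def st(s=""):
    o=get_obs(); print(s,round(o["t"],2),o["tcp_pos"].round(1),round(o["grip_width"],1),o["wrist_force"].round(1),"mz",o["moment"][2].round(2),o["ee_rot"].round(1)); return o
x,y,yaw=512.8,210.3,-13.9-30+90
goto([x,y,120],[180,0,yaw]); grip(45,20)
move_l([x,y,50.5],speed=100); st("down")
grip(5,20); wait(.2); st("gripped")
for k in range(4):
    q=get_obs()["joint_pos"].copy() if k==0 else q
    q[5]+=30; move_j(list(q)); wait(.15); st(f"click{k+1}")
im=get_image("side"); cv2.imwrite("pics/turned.png",cv2.resize(im[110:230,190:340],None,fx=4,fy=4)[...,::-1])
grip(45); wait(.2); o=st("open")
move_l([*o["tcp_pos"][:2],140],speed=120)
q=get_obs()["joint_pos"].copy(); q[0]+=45; move_j(list(q)); wait(.3)
check("end",[i*.5236 for i in range(3,8)]); st()
```

```text
down 18.82 [513.4 210.5  51. ] 45.1 [-0.4  0.2  0.2] mz 0.02 [180.   -0.   46.1]
gripped 19.4 [513.6 210.6  51.5] 13.3 [0.1 0.5 6.2] mz -0.01 [ 1.80e+02 -1.00e-01  4.61e+01]
click1 20.12 [513.6 210.5  51.5] 13.7 [-1.1 -0.7  2.9] mz -0.03 [ 1.80e+02 -1.00e-01  1.62e+01]
click2 20.83 [513.5 210.5  51.5] 13.5 [-1.8 -0.1  4.6] mz -0.05 [-1.80e+02 -1.00e-01 -1.38e+01]
click3 21.55 [513.4 210.5  51.5] 13.6 [-1.6  0.1  4.3] mz -0.0 [-179.9   -0.   -43.8]
click4 22.27 [513.4 210.6  51.5] 13.6 [-1.6  0.4  4. ] mz 0.01 [-179.9    0.   -73.8]
open 22.93 [513.6 210.5  51.4] 45.1 [ 0.8 -0.3  0.6] mz -0.03 [-179.9   -0.   -73.9]
end ['top', 'side'] [511.9 209.1] -15.4 err 0.0568 dial 2.62 in stand -0.9 -1.6
 25.88 [214.2 511.3 139.2] 44.8 [ 0.5 -0.3 -0.4] mz -0.0 [-180.     0.   -28.9]
```

View pics/end.png

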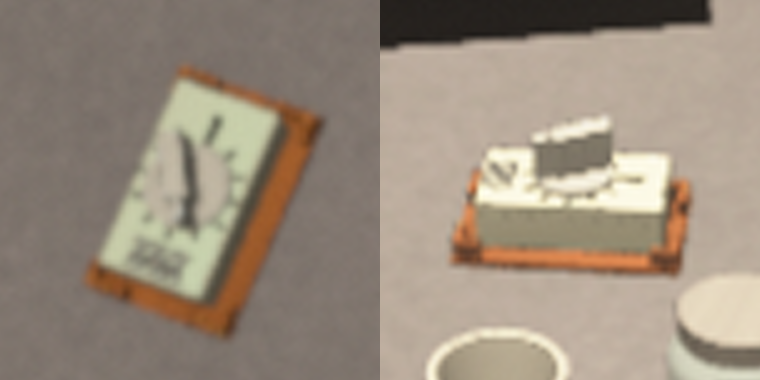

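The end picture shows the timer flat in the stand. The nose points at about (195,228), the fifth mark clockwise from the long one at (213,128). One numeric check against neighbouring clicks, then I hand in.

Run:
```python
from chk import *
im=get_image("side"); C=get_calibration("side"); p=np.array([512.5,209.8,np.radians(-14.3)])
m=pick("timer_center","side",proj(np.array([[513.1,210.5,30.]]),C)[0])
for d in(120,135,142,150,158,165,180): print(d,[round(e,4) for e in [fit(timer_parts(np.radians(d)),{"side":m},p,5)[1]]])
ct=get_calibration("top")
for k in(0,4,5,6):
    a=-k*.5236; q=proj(place(np.array([[30*np.cos(a),30*np.sin(a),36.]]),p,5),ct)[0]; c=proj(np.array([[513.1,210.5,30.]]),ct)[0]
    a2=proj(place(np.array([[27*np.cos(a),27*np.sin(a),66.]]),p,5),ct)[0]
    f=lambda w:((w*5).astype(int)-(c*5).astype(int)+190).tolist()
    print("mark",k,f(q),"nose tip",f(a2))
sign_off(); print(get_obs()["t"])
```

```text
120 [np.float64(0.0928)]
135 [np.float64(0.0804)]
142 [np.float64(0.0789)]
150 [np.float64(0.0791)]
158 [np.float64(0.0806)]
165 [np.float64(0.0815)]
180 [np.float64(0.0836)]
mark 0 [207, 141] nose tip [191, 133]
mark 4 [216, 226] nose tip [200, 211]
mark 5 [192, 236] nose tip [177, 221]
mark 6 [165, 234] nose tip [152, 219]
the job is handed in; nothing more can be done
the job is handed in; nothing more can be done
```

I picked the white timer up by its case, set it down in the wooden stand and let go. I then gripped the dial bar, turned it clockwise four 30° clicks from the first mark to the fifth, let go and backed off. I handed the job in at about 26 s on the robot clock; no verdict is reported.

**Last checks**
- **Position:** the timer lies flat in the stand, about 1 to 2 mm from its centre and within about 1° of the stand's direction.
- **Dial:** among clicks 3 to 7, the fit to both cameras chose click 5. The side-view check of angles from 120° to 180° was best at 142–150° (the fifth mark is 150°). The tool's recorded turn was 120°, as commanded.
- **Forces:** the wrist readings were near zero once the dial was released.

**Weaker points**
- **Dial fit margin:** the side-view fit is shallow (error 0.079 at 150°, 0.084 at 180°, 0.093 at 120°).
- **Nose in the top view:** by eye the nose tip appeared 15 pixels in the enlarged crop (3 in the original picture) to the right of where I predicted it for mark 5. I put that down to the shaded side of the bar.
- **Other kitchen things:** I did not measure them again at the end. The carry passed well above them and I saw no unexpected forces.

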